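# Hold the fold mirror in the laser beam above the hologram

## Robot

A 6-joint arm with a two-finger parallel gripper is mounted at the origin on the work surface. World frame = base frame: x ahead of the robot, y to its left, z up, the work surface at z = 0. Lengths are in m, angles in degrees, forces in N, time in s.
With the tool pointing down it reaches from about 0.25 to 0.85 m from the base axis. Payload 12.5 kg.
Tool frame: the origin (TCP) lies midway between the tips of the shut fingers; the grasp point (between the pads) lies 19 mm behind it; z points along the fingers, y is the direction in which the jaws open and shut (so a half turn about z gives the same grasp; the last joint's range is limited). The gripper opens to 93 mm and grips with 3 to 60 N. Pads are 15 mm wide; open, the fingers measure 128 mm over their backs; the gripper's body (75 mm by 188 mm) begins 65 mm behind the grasp point.
Start: joints at [-78.3, 20.094, 94.641, -0, 65.266, -4.847], TCP at [0.157, -0.527, 0.219] pointing down, gripper open.
Joint ranges: [-157.81, 157.81], [-45, 120.19], [0.68, 151.7], [-89.99, 269.99], [4.06, 180], [-164.3, 164.3]. Speed limits (degrees/s): [127.2, 127.2, 159.86, 180, 180, 180].

## Interface

Orientations are given as [roll, pitch, yaw] about the fixed x, y, z axes, in that order (R = Rz(yaw) Ry(pitch) Rx(roll)).
In Python, from rig import manip gives the robot as it stands.
- The arm moves only by the shell command python3 -m creep 'ROWS' [FORCE]. ROWS is JSON, a list that holds one entry, the list of rows, each a list of 5 numbers: the opening, from -1 (shut) to 1 (fully open), then the shift along the tool's x, y, z each as a share of 50 mm, from -1 to 1, then the turn about the tool's z as a share of 6 degrees, from -1 to 1. A call has 1 to 8 rows; each row shifts and turns the commanded pose from where the row before left it, along the tool's axes as they then stand; what a row does not reach is not made up. A row lasts 1/8 s, in which the tool goes at most 62.5 mm and 10.7 degrees, less where a joint would pass 70% of its speed; a pose out of reach is approached as far as the arm can. A call with a number of a shift or a turn outside -1 to 1 is refused whole. A call with a gripper value outside its range is refused whole. The fingers move at their own pace and stop on an object; FORCE is the grip in N (left out, the last holds). Time passes only in rows, so rows that do not move let the fingers close. It gives the time, the measured TCP pose, the force and the opening at its end, in the units of the state.
- manip.get_state(): the state, without advancing time (a new reading comes with each control period).
- manip.get_image(name): name is "scene" or "top" or "wrist"; returns a dict with "pixels" (384x512x3 uint8, blue, green, red), "camera_matrix" (3x3 intrinsics, pixels), "distortion" ([k1, k2, p1, p2, k3] as OpenCV has them; the pictures are not rectified), "xyz" and "rotation" of the camera in the world; the wrist camera has in their place "mount" (4x4, takes a point from camera to tool coordinates, whose origin is the TCP and whose axes are the flange's). Camera axes: x right, y down, z forward; pixel columns grow to the right and rows downward; lengths in m; the calibration is good to about 2 mm. A picture is of the moment at which its call begins: read the wrist's pose just before it. There is no depth.
- manip.finish_job(): hands the job in, once; it reports no verdict.
The state is a dict: "t": time; "joints": joint angles; "joint_velocities": joint speeds; "joint_efforts": joint torques, N m; "position": TCP position; "ee_rot": TCP orientation; "ft_force": force on the tool from outside, world axes, zero at the start; "wrist_torque": the same for the moment, N m; "gripper_width": finger opening in m.
Only numpy, scipy, OpenCV 4.12 (cv2) and the standard library are available. Lean on these libraries where they do the work, as an engineer would, in place of code of your own. Each camera call takes 0.05 s, during which the arm holds its last target.

## Task

Turn the wing of the holder's retainer clockwise about a quarter turn so that it frees the mirror, and leave it so; then draw the mirror up out of its holder. Finish holding it still in the laser's path, centred on the beam and above the middle of the hologram plate, sloping 45 degrees with its silvered side facing the laser and down, its edges level and square to the beam, so that it would send the beam straight down onto the plate. The program ends while the gripper holds the mirror there, carried by nothing else; touch nothing to the glass and leave the other things on the bench where they are.

Things in the scene. Friction and masses are not known exactly. Their poses are not given: they have to be found in the camera images.
- mirror_grip (a point): Middle of the mirror's handle tab (black, to be gripped; 24 wide, 10 thick, rising 40 mm from mid top edge), 21 mm above the frame. Black frame 90 wide, 90 high, 10 mm thick, loose, about 0.18 kg. x: square to the mirror, out of its silvered side; y: along its top and bottom edges; z: from bottom edge to tab (up while in the holder).
- mirror_center (a point): Centre of the mirror's silvered face: 66 mm below mirror_grip along z and 3.5 mm out along x, midway between the edges. Same axes as mirror_grip: x points out of the silvered face. While it stands in the holder this face looks to the robot's left and partly away from the robot.
- glass: The silvered glass, 70 x 70 mm and bright, set 1.5 mm below the front of the frame, with a 10 mm wide frame border all round; the back of the mirror is plain black. Its origin is at the middle of the frame's bottom edge; axes as mirror_grip.
- mirror: The whole mirror (frame, tab and glass); origin at the middle of the frame's bottom edge, 111 mm below mirror_grip along z; axes as mirror_grip.
- holder: Fixed holder: aluminium base 90 (x) x 170 (y) x 12 mm, origin under its middle, z up; two aluminium channel uprights, tops 96 mm above the bench, guide the mirror's side edges with 1.5 mm play. The mirror stands on the base, bottom edge 12 mm above the bench, its x and y as the holder's, and is out of the channels once raised 84 mm.
- retainer (a joint): Swing retainer, rad: starts 0 to 0.25 with its steel tab (12 mm wide, reaching 34 mm from the pivot) 2 mm above the mirror's top edge, blocking it. Grows clockwise seen from above, stop at 1.75; at 1.57 the tab lies square to the mirror, off its back. The mirror is free from about 1.1. Friction 0.04 N m: stays where left.
- retainer_grip (a point): Grip point of the retainer's steel wing, on its vertical pivot, 64 mm from the holder's middle along the holder's +y. Wing: upright fin 28 long, 8 thick, 30 mm high; its top is 138 mm above the bench, 8 mm above this point; the tab's upper side is 22 mm below. Turns with the wing: y along it, x across its thickness; tab points to -y.
- laser_aperture (a point): Front aperture of the diode laser, a black cylinder (36 mm across, 110 mm long) lying level on a post fixed to the bench at the robot's left. x is the direction of the beam (level, passing over the hologram plate), z is up; the beam is 200 mm above the bench.
- laser: The whole laser with its post and 75 x 60 mm base, fixed; origin on the bench under the post, 58 mm behind the aperture; x along the beam.
- hologram (a point): Centre of the upper face (15 mm above the bench) of the square hologram plate, 100 x 100 mm, lying in its stand; z is up, x about along the beam.
- stand: The black stand of the hologram plate, 130 x 130 x 12 mm, fixed to the bench; origin under its centre.
- bottle: Bystander: small white bottle with a black cap, 34 mm across, 85 mm high; origin at its foot.
- tape: Bystander: roll of grey tape lying flat, 70 mm across, 18 mm high; origin under its centre.
- case: Bystander: clear plastic case 70 x 50 x 24 mm; origin under its centre.
- eraser: Bystander: dark eraser 22 x 55 x 14 mm; origin under its centre.

How it is judged:
By the outcome, as a careful person would: the job done as asked, in the order asked, and still so for the second after the job is handed in, while the arm keeps its last pose, push and grip.
It also fails if it takes over 45 s, if anything falls off the work surface, if the arm or the gripper's body presses on something with over 40 N, if the wrist force passes 120 N, or if a joint passes its speed limit or range.

## Working session

There is one attempt and no reset: what is moved stays moved. The work goes in short steps, Python scripts to look and compute and a shell command to move; the robot and the scene stay as the last step left them, time stands still between calls to the robot, and variables do not carry over. Pictures are saved under pics/ and viewed, and the job is handed in when it is done.

```bash
ls; mkdir -p pics
cat > h.py <<'E'
import numpy as np,cv2,pickle,sys
from scipy.spatial.transform import Rotation as Ro
from rig import manip
def st():
    return manip.get_state()
def T_tool(s):
    T=np.eye(4);T[:3,:3]=Ro.from_euler('xyz',s['ee_rot'],degrees=True).as_matrix();T[:3,3]=s['position'];return T
def snap(name,tag):
    s=st();im=manip.get_image(name)
    K=np.array(im['camera_matrix']);D=np.array(im['distortion'])
    if name=='wrist': T=T_tool(s)@np.array(im['mount'])
    else:
        T=np.eye(4);R=np.array(im['rotation']);T[:3,:3]=R if R.shape==(3,3) else Ro.from_euler('xyz',R,degrees=True).as_matrix();T[:3,3]=im['xyz']
    p=np.array(im['pixels'],dtype=np.uint8)
    cv2.imwrite(f'pics/{tag}.png',p)
    c=dict(K=K,D=D,T=T,p=p,s=s);pickle.dump(c,open(f'{tag}.pkl','wb'));return c
def load(tag): return pickle.load(open(f'{tag}.pkl','rb'))
def ray(c,uv):
    n=cv2.undistortPoints(np.array([[uv]],float),c['K'],c['D'])[0,0]
    d=c['T'][:3,:3]@np.array([n[0],n[1],1.]);return c['T'][:3,3],d/np.linalg.norm(d)
def plane(c,uv,z):
    o,d=ray(c,uv);return o+d*(z-o[2])/d[2]
def tri(*cu):
    A=np.zeros((3,3));b=np.zeros(3);L=[]
    for c,uv in cu:
        o,d=ray(c,uv);P=np.eye(3)-np.outer(d,d);A+=P;b+=P@o;L.append((o,P))
    x=np.linalg.solve(A,b);return x,[float(np.linalg.norm(P@(x-o))) for o,P in L]
def proj(c,X):
    Ti=np.linalg.inv(c['T']);r,_=cv2.Rodrigues(Ti[:3,:3])
    return cv2.projectPoints(np.array([X],float),r,Ti[:3,3],c['K'],c['D'])[0][0,0]
E
python3 - <<'E'
from h import *
im=manip.get_image('scene');print(im['rotation'],im['xyz'])
for n in ['scene','top','wrist']:
    c=snap(n,n+'0')
    print(n,c['T'].round(3).tolist(),c['K'].round(1).tolist())
print(c['s'])
E
```

```text
pics
[-135.44753676   -0.23991172   45.24887906] [ 1.2039883  -0.58555574  1.04902234]
scene [[0.704, 0.508, -0.496, 1.204], [0.71, -0.5, 0.496, -0.586], [0.004, -0.702, -0.713, 1.049], [0.0, 0.0, 0.0, 1.0]] [[466.5, 0.0, 258.1], [0.0, 466.5, 182.1], [0.0, 0.0, 1.0]]
top [[-0.016, -0.983, 0.185, 0.374], [-1.0, 0.018, 0.01, 0.041], [-0.013, -0.185, -0.983, 1.242], [0.0, 0.0, 0.0, 1.0]] [[396.9, 0.0, 255.7], [0.0, 396.9, 194.5], [0.0, 0.0, 1.0]]
wrist [[0.285, -0.93, -0.234, 0.222], [-0.959, -0.276, -0.069, -0.507], [-0.0, 0.244, -0.97, 0.384], [0.0, 0.0, 0.0, 1.0]] [[334.8, 0.0, 250.5], [0.0, 334.8, 195.6], [0.0, 0.0, 1.0]]
{'t': 0.15, 'joints': array([-7.83010924e+01,  2.01185220e+01,  9.46683399e+01,  7.97204204e-04,
        6.52633660e+01, -4.84768323e+00]), 'joint_velocities': array([ 0.03738375, -0.21268586,  0.00885963, -0.01850271,  0.02087371,
        0.02814917]), 'joint_efforts': array([ 7.65432696e-05, -4.97462797e+01, -2.85344678e+01,  6.98672072e-02,
        2.45747552e-02, -6.50057927e-05]), 'position': array([ 0.15660882, -0.52696529,  0.21821413]), 'ee_rot': array([-1.79950013e+02, -4.96578311e-03,  1.65462548e+01]), 'ft_force': array([ 0.09556366, -0.34218639,  0.79938907]), 'wrist_torque': array([-0.01923893, -0.00502243, -0.02196213]), 'gripper_width': 0.09282819711269358}
```

View pics/scene0.png

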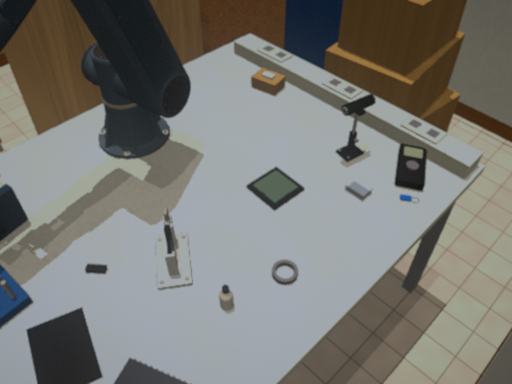

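View pics/top0.png

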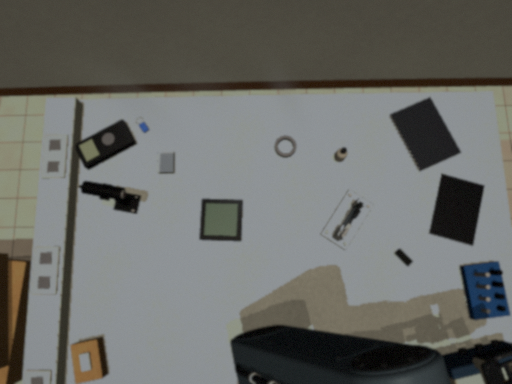

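View pics/wrist0.png

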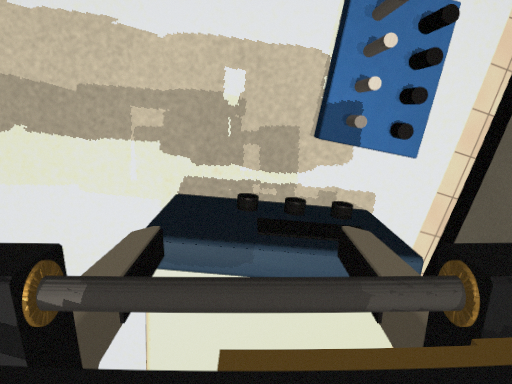

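Run:
```python
from h import *
a=load('scene0');b=load('top0')
x=a['p'][200:295,130:215];y=b['p'][185:252,315:378]
cv2.imwrite('pics/z1.png',np.hstack([cv2.resize(x,(400,447),interpolation=cv2.INTER_CUBIC),cv2.resize(y,(400,447),interpolation=cv2.INTER_CUBIC)]))
x=a['p'][85:215,235:390];y=b['p'][170:250,70:250]
cv2.imwrite('pics/z2.png',np.vstack([cv2.resize(x,None,fx=2.2,fy=2.2,interpolation=cv2.INTER_CUBIC)[:, :341],cv2.resize(y,(341,152),interpolation=cv2.INTER_CUBIC)]))
for u in [(347,218)]: print(plane(b,u,0.1))
print('plate',plane(b,(221,219),.015),plane(a,(276,187),.015))
print('laser front?',plane(b,(84,187),.2),plane(b,(124,192),.2))
```

```text
[ 0.51500389 -0.21067983  0.1       ]
plate [0.52925307 0.16219172 0.015     ] [0.53780286 0.15853947 0.015     ]
laser front? [0.59919812 0.51603496 0.2       ] [0.58336602 0.40573692 0.2       ]
```

View pics/z1.png

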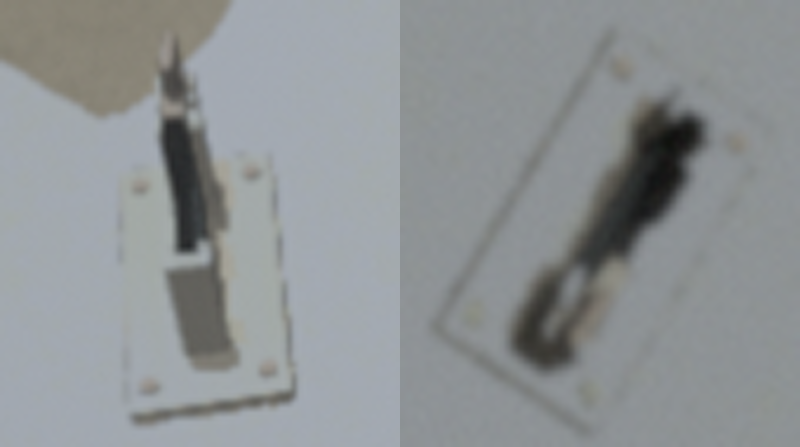

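View pics/z2.png

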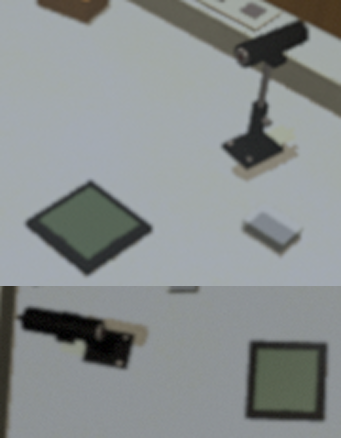

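```bash
python3 -m creep '[[[1,1,-0.2,-0.3,0],[1,1,-0.2,-0.3,0],[1,1,-0.2,-0.2,0],[1,1,-0.2,-0.2,0],[1,1,-0.2,-0.2,0],[1,1,-0.2,-0.2,0],[1,1,-0.2,-0.2,0],[1,1,-0.2,0,0]]]'
python3 -m creep '[[[1,1,-0.2,0,0],[1,0.8,-0.2,0,0],[1,0,0,0,-1],[1,0,0,0,-1],[1,0,0,0,-1],[1,0,0,0,-1],[1,0,0,0,-1],[1,0,0,0,-1]]]'
python3 -m creep '[[[1,0,0,0,-1],[1,0,0,0,-1],[1,0,0,0,-1],[1,0,0,0,-1],[1,0,0,0,-1],[1,0,0,0,-1],[1,0,0,0,-1],[1,0,0,0,-1]]]'
python3 -m creep '[[[1,0,0,0,-1],[1,0,0,0,-1],[1,0,0,0,-1],[1,0,0,0,-1],[1,0,0,0,-1],[1,0,0,0,-1],[1,0,0,0,-1],[1,0,0,0,0]]]'
python3 -c "
from h import *
snap('wrist','w1')"
```

```text
t: 1.2
position: [0.5189, -0.3357, 0.2994]
ee_rot: [179.9, -0.0, 16.6]
ft_force: [0.6, -0.2, 0.3]
gripper_width: 0.0933
t: 2.2
position: [0.5978, -0.2917, 0.2983]
ee_rot: [-180.0, 0.0, 52.7]
ft_force: [-0.7, 0.2, 0.1]
gripper_width: 0.0931
t: 3.2
position: [0.5978, -0.2917, 0.2983]
ee_rot: [-180.0, -0.0, 100.7]
ft_force: [-1.2, -0.5, 0.1]
gripper_width: 0.0928
t: 4.2
position: [0.5978, -0.2918, 0.2984]
ee_rot: [-180.0, -0.0, 142.5]
ft_force: [0.5, -0.0, 0.8]
gripper_width: 0.0931
```

View pics/w1.png

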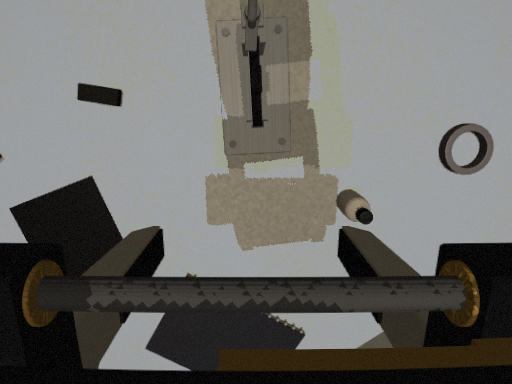

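```bash
python3 -m creep '[[[0,0.8,0,0,0],[0,0.6,0,0,0],[0,0,0,0,0]]]'
python3 -c "
from h import *
snap('wrist','w2')"
python3 -m creep '[[[0,1,0,0.5,0],[0,0.4,0,0.5,0],[0,0,0,0,0]]]'
python3 -c "
from h import *
snap('wrist','w3')
for t,r in [('w2',(0,260,160,360)),('w3',(0,260,160,360))]:
    p=load(t)['p'][r[0]:r[1],r[2]:r[3]]
    cv2.imwrite(f'pics/{t}z.png',cv2.resize(p,None,fx=2.3,fy=2.3,interpolation=cv2.INTER_CUBIC))
"
```

```text
t: 4.62
position: [0.5415, -0.2484, 0.2992]
ee_rot: [180.0, 0.0, 142.4]
ft_force: [0.4, -0.4, 0.0]
gripper_width: 0.0678
t: 5.05
position: [0.4863, -0.2064, 0.2476]
ee_rot: [-180.0, -0.1, 142.5]
ft_force: [0.3, 0.1, 1.0]
gripper_width: 0.0468
```

View pics/w2z.png

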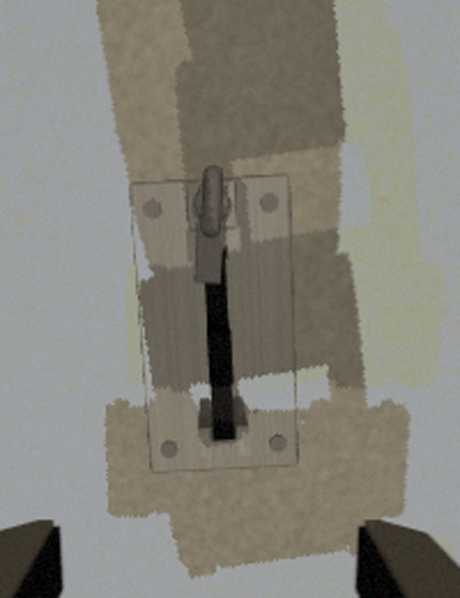

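View pics/w3z.png

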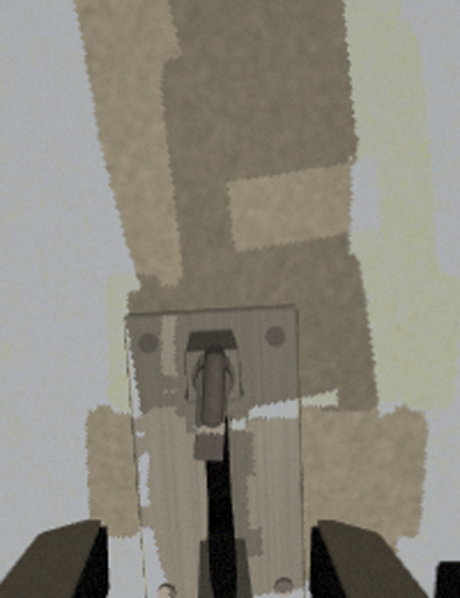

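```bash
python3 -c "
from h import *
L=[]
for t,r in [('w2',(65,135,225,285)),('w3',(135,205,225,285))]:
    p=load(t)['p'][r[0]:r[1],r[2]:r[3]]
    p=cv2.convertScaleAbs(p,alpha=1.8)
    L.append(cv2.resize(p,(400,467),interpolation=cv2.INTER_CUBIC))
cv2.imwrite('pics/z4.png',np.hstack(L))
"
```

```text
(no output)
```

View pics/z4.png

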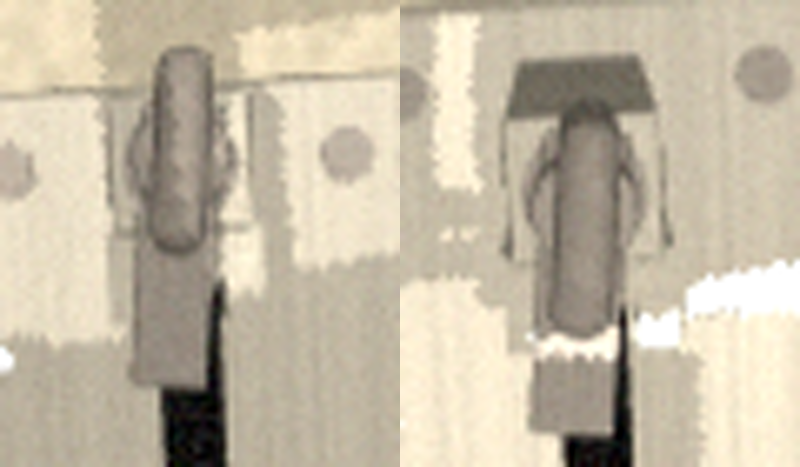

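```bash
python3 -c "
from h import *
a,b=load('w2'),load('w3')
f2=lambda x,y:(225+x/6.667-.5,65+y/6.667-.5)
f3=lambda x,y:(225+(x-400)/6.667-.5,135+y/6.667-.5)
print(tri((a,f2(183,145)),(b,f3(585,228))))
for A,B,c,f in [((187,55),(178,240),a,f2),((588,125),(582,325),b,f3)]:
    P,Q=plane(c,f(*A),.138),plane(c,f(*B),.138);d=P-Q
    print(P,Q,np.linalg.norm(d),np.degrees(np.arctan2(d[1],d[0])),(P+Q)/2)
# base edges in w2z crop (z=0.012): left edge (131,184)->(151,470), right (288,176)->(297,465)
g=lambda x,y:(160+x/2.3-.5,y/2.3-.5)
C=[plane(a,g(*q),.012) for q in [(131,184),(288,176),(297,465),(151,470)]]
for i in range(4):
    d=C[i]-C[(i+1)%4];print(C[i],np.linalg.norm(d),np.degrees(np.arctan2(d[1],d[0])))
print(np.mean(C,0), b['s']['ee_rot'],b['s']['position'],b['s']['joints'])
"
```

```text
(array([ 0.47182027, -0.19128243,  0.13678628]), [0.00016592774688247184, 0.0001659277468824783])
[ 0.46273788 -0.18340373  0.138     ] [ 0.48182902 -0.19965705  0.138     ] 0.02507273217165907 139.59046729908343 [ 0.47228345 -0.19153039  0.138     ]
[ 0.46156193 -0.18317441  0.138     ] [ 0.4811528  -0.19912291  0.138     ] 0.025261764301156116 140.8516911018845 [ 0.47135736 -0.19114866  0.138     ]
[ 0.43062823 -0.21660562  0.012     ] 0.08822116269330614 -124.77107966629556
[ 0.48094068 -0.14413748  0.012     ] 0.1681065216026338 145.6406033704068
[ 0.61971491 -0.2390138   0.012     ] 0.0892236807007943 54.46408416226859
[ 0.56785693 -0.31161969  0.012     ] 0.16691131500119494 -34.69785857610513
[ 0.52478519 -0.22784415  0.012     ] [-1.79975405e+02 -1.41946916e-01  1.42496762e+02] [ 0.48625053 -0.20636712  0.24761144] [-2.80463868e+01  1.62126476e+01  9.57454723e+01 -1.01020937e-03
  6.81859390e+01 -8.05428023e+01]
```

```bash
python3 -m creep '[[[-0.2,0.42,0.046,0,0.38],[-0.2,0,0,0.8,0],[-0.2,0,0,0.8,0],[-0.2,0,0,0.6,0],[-0.2,0,0,0.48,0],[-0.2,0,0,0,0]]]' 20
python3 -c "
from h import *
snap('wrist','w4')"
```

```text
t: 5.85
position: [0.4723, -0.1927, 0.1141]
ee_rot: [-180.0, -0.1, 140.2]
ft_force: [-0.3, 0.2, 0.5]
gripper_width: 0.0373
```

View pics/w4.png

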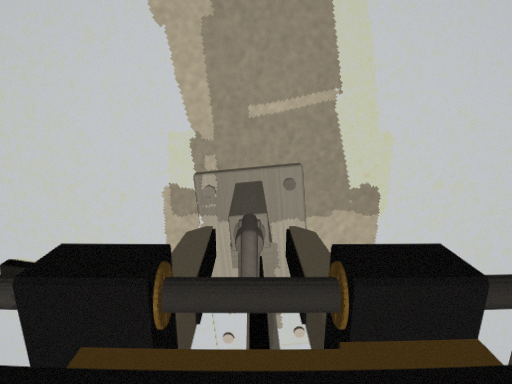

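```bash
python3 -m creep '[[[-1,0.02,0.01,0,0],[-1,0,0,0,0],[-1,0,0,0,0],[-1,0,0,0,0],[-1,0,0,0,0]]]' 20
python3 -m creep '[[[-1,0,0,0,0.5],[-1,0,0,0,1],[-1,0,0,0,1]]]'
```

```text
t: 6.52
position: [0.4705, -0.1921, 0.1152]
ee_rot: [-179.9, 0.0, 140.3]
ft_force: [-6.9, -7.4, 5.2]
gripper_width: 0.0077
t: 6.9
position: [0.4706, -0.1921, 0.1152]
ee_rot: [-179.9, 0.1, 125.1]
ft_force: [-6.5, -7.3, 4.8]
gripper_width: 0.0076
```

```bash
python3 -m creep '[[[-1,-0.01,-0.04,-0.01,0],[-1,0,0,0,1],[-1,0,0,0,1],[-1,0,0,0,1],[-1,0,0,0,1]]]'
```

```text
t: 7.52
position: [0.4706, -0.1922, 0.1152]
ee_rot: [179.9, -0.0, 101.2]
ft_force: [6.1, 2.1, -4.1]
gripper_width: 0.0077
```

```bash
python3 -m creep '[[[-1,0,0.015,0,1],[-1,0,0,0,1],[-1,0,0,0,1],[-1,0,0,0,1],[-1,0,0,0,1],[-1,0,0,0,1],[-1,0,0,0,1],[-1,0,0,0,0.65]]]'
```

```text
t: 8.52
position: [0.471, -0.1922, 0.1152]
ee_rot: [179.9, -0.1, 55.3]
ft_force: [3.6, 1.7, -2.1]
gripper_width: 0.0078
```

```bash
python3 -m creep '[[[-0.6,0,0,0,0],[-0.6,0,0,0,0],[-0.6,0,0,0,0]]]'
python3 -m creep '[[[-0.4,0,0,-0.5,0],[-0.4,0,0,-1,0],[-0.4,0,0,-1,0],[-0.4,-1,0,0,0],[-0.4,-1,0,0,0],[-0.4,-0.4,0,0,0],[-0.4,0,0,0,0]]]'
python3 -c "
from h import *
snap('wrist','w5')
snap('scene','s5')"
```

```text
t: 8.9
position: [0.4703, -0.1925, 0.1152]
ee_rot: [-180.0, 0.0, 55.4]
ft_force: [0.8, 0.6, 0.0]
gripper_width: 0.0184
t: 9.78
position: [0.4016, -0.2919, 0.2402]
ee_rot: [-180.0, 0.0, 55.3]
ft_force: [0.9, -0.4, -0.1]
gripper_width: 0.0282
```

View pics/w5.png

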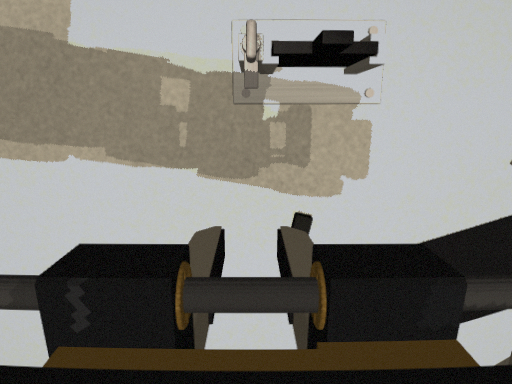

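```bash
python3 -m creep '[[[-0.3,0.5,0.65,0,0],[-0.3,0.5,0.65,0,0],[-0.3,0,0,0,0]]]'
python3 -c "
from h import *
snap('wrist','w6')
L=[]
for t,r in [('w5',(10,100,290,390)),('w6',(60,180,200,320))]:
    p=load(t)['p'][r[0]:r[1],r[2]:r[3]]
    p=cv2.convertScaleAbs(p,alpha=2.5)
    L.append(cv2.resize(p,(400,400*p.shape[0]//p.shape[1]),interpolation=cv2.INTER_CUBIC)[:360])
cv2.imwrite('pics/z6.png',np.hstack(L))
"
```

```text
t: 10.25
position: [0.4863, -0.2855, 0.2396]
ee_rot: [-180.0, -0.0, 55.6]
ft_force: [0.2, 0.1, 0.9]
gripper_width: 0.0327
```

View pics/w6.png

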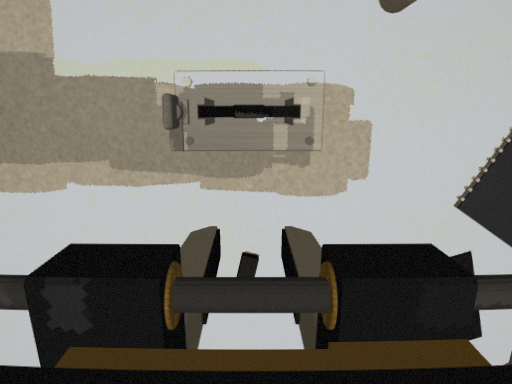

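View pics/z6.png

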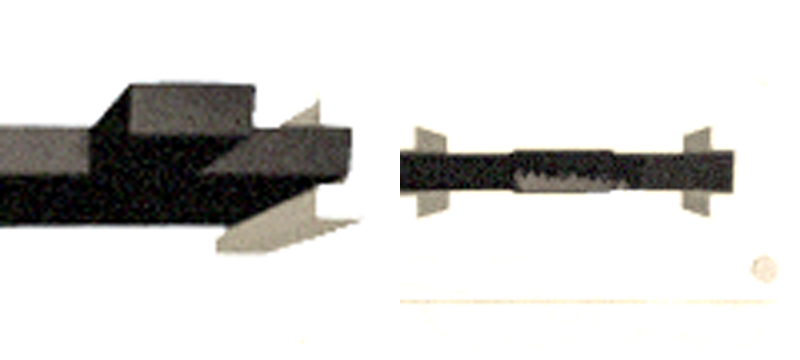

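```bash
python3 -c "
from h import *
a,b=load('w5'),load('w6')
f2=lambda x,y:(290+x/4-.5,10+y/4-.5)
f3=lambda x,y:(200+(x-400)/3.333-.5,60+y/3.333-.5)
print(tri((a,f2(191,110)),(b,f3(563,171))))
P,Q=plane(b,f3(515,150),.142),plane(b,f3(612,150),.142);d=P-Q
print(np.linalg.norm(d),np.degrees(np.arctan2(d[1],d[0])))
P,Q=plane(a,f2(131,86),.142),plane(a,f2(254,86),.142);d=P-Q
print(np.linalg.norm(d),np.degrees(np.arctan2(d[1],d[0])))
# frame top edge in w6 full image ends
P,Q=plane(b,(197.5,111),.102),plane(b,(300,111),.102);d=P-Q
print(np.linalg.norm(d),np.degrees(np.arctan2(d[1],d[0])),(P+Q)/2)
print(b['s']['position'],b['s']['ee_rot'])
"
```

```text
(array([ 0.52472105, -0.22762502,  0.14184415]), [9.403178404185706e-06, 9.403178404172674e-06])
0.02220790227606026 145.52682497107455
0.0227714513292136 146.0320596899375
0.09054528524975702 145.5278141444851 [ 0.52479914 -0.22764656  0.102     ]
[ 0.48631168 -0.2855358   0.23961936] [-1.79986918e+02 -1.74005221e-02  5.55521465e+01]
```

```bash
python3 -m creep '[[[-0.2,0.7,-0.02,0,0],[-0.2,0.69,0,0,0],[-0.2,0,0,0.6,0],[-0.2,0,0,0.8,0],[-0.2,0,0,0.8,0],[-0.2,0,0,0.45,0],[-0.2,0,0,0,0]]]'
python3 -c "
from h import *
snap('wrist','w7')"
```

```text
t: 11.18
position: [0.5215, -0.2286, 0.1065]
ee_rot: [-179.8, 0.0, 55.4]
ft_force: [-1.2, -0.6, 0.2]
gripper_width: 0.0371
```

View pics/w7.png

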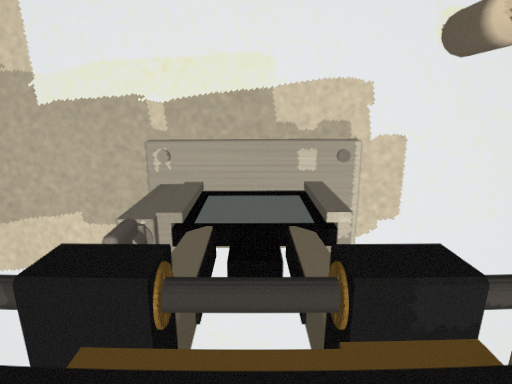

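```bash
python3 -m creep '[[[-0.2,0.054,0.044,0,0],[-0.2,0,0,0,0]]]' 30
python3 -m creep '[[[-1,0,0,0,0],[-1,0,0,0,0],[-1,0,0,0,0],[-1,0,0,0,0]]]' 30
```

```text
t: 11.48
position: [0.5268, -0.2284, 0.1088]
ee_rot: [179.9, -0.0, 55.4]
ft_force: [0.3, -0.3, -0.6]
gripper_width: 0.0371
t: 11.98
position: [0.526, -0.2282, 0.1076]
ee_rot: [-180.0, 0.0, 55.4]
ft_force: [-1.5, 0.3, 1.4]
gripper_width: 0.0236
```

```bash
python3 -m creep '[[[-1,0,0,0,0],[-1,0,0,-0.1,0],[-1,0,0,-0.3,0],[-1,0,0,-0.4,0]]]' 40
python3 -m creep '[[[-1,0,0,-0.6,0],[-1,0,0,-0.6,0],[-1,0,0,-0.6,0],[-1,0,0,-0.6,0],[-1,0,0,-0.3,0],[-1,0,0,0,0]]]' 40
python3 -c "
from h import *
snap('scene','s8');snap('top','t8')
p=load('s8')['p'];cv2.imwrite('pics/s8z.png',cv2.resize(p[120:300,80:300],None,fx=3,fy=3))"
```

```text
t: 12.48
position: [0.5261, -0.2282, 0.1487]
ee_rot: [-180.0, 0.0, 55.4]
ft_force: [0.3, -0.4, -2.3]
gripper_width: 0.0236
t: 13.22
position: [0.5264, -0.2284, 0.2835]
ee_rot: [179.9, -0.0, 55.4]
ft_force: [-0.4, 0.2, -3.0]
gripper_width: 0.0236
```

View pics/s8z.png

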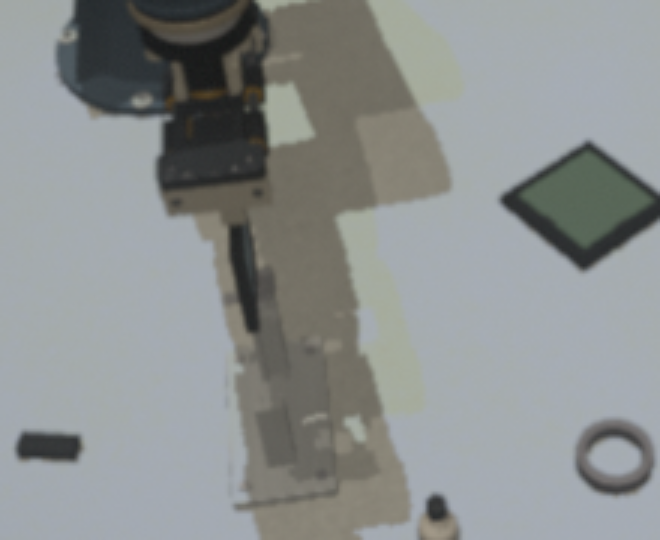

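View pics/t8.png

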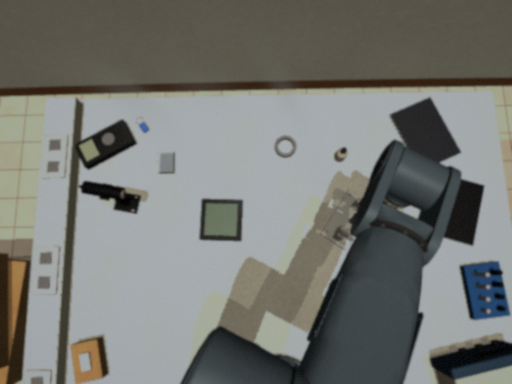

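```bash
python3 -m creep '[[[-1,0,0,-0.4,-0.8],[-1,0,0,-0.4,-0.8],[-1,0,0,-0.4,-1],[-1,0,0,-0.5,-1],[-1,0,0,-0.5,-0.83],[-1,0.5,-0.1,0,0],[-1,0.9,-0.1,0,0],[-1,0.9,-0.1,0,0]]]' 40
python3 -m creep '[[[-1,0.9,-0.1,0,0],[-1,0.9,-0.1,0,0],[-1,0.8,-0.1,0,0],[-1,0.2,0,0,0],[-1,0,0,0,0],[-1,0,0,0,0]]]' 40
python3 -c "
from h import *
snap('wrist','w9')"
python3 -m creep '[[[-1,0.6,0,0,0],[-1,0.9,0,0,0],[-1,0.9,0,0,0],[-1,0.9,0,0,0],[-1,0.9,0,0,0],[-1,0.8,0,0,0],[-1,0.3,0,0,0],[-1,0,0,0,0]]]' 40
python3 -m creep '[[[-1,0,0,0,0],[-1,0,0,0,0]]]' 
python3 -c "
from h import *
snap('wrist','w10')"
python3 -m creep '[[[-1,0.6,0,0,0],[-1,0.9,0,0,0],[-1,0.5,0,0,0],[-1,0,0,0,0],[-1,0,0,0,0]]]' 40
python3 -c "
from h import *
snap('wrist','w11')"
```

```text
t: 14.32
position: [0.5271, -0.1112, 0.3912]
ee_rot: [-179.9, -0.0, 81.9]
ft_force: [0.4, 0.3, -2.0]
gripper_width: 0.0237
t: 15.08
position: [0.5322, 0.0274, 0.3922]
ee_rot: [-180.0, 0.0, 81.9]
ft_force: [-0.1, 0.7, -2.2]
gripper_width: 0.024
t: 16.12
position: [0.5695, 0.2904, 0.3922]
ee_rot: [-180.0, 0.0, 82.0]
ft_force: [-0.3, 0.1, -2.6]
gripper_width: 0.0238
t: 16.38
position: [0.5695, 0.2897, 0.393]
ee_rot: [180.0, -0.0, 81.9]
ft_force: [0.3, -0.1, -2.0]
gripper_width: 0.0237
t: 17.05
position: [0.5834, 0.3889, 0.3928]
ee_rot: [180.0, 0.0, 81.9]
ft_force: [0.9, -0.6, -2.4]
gripper_width: 0.0235
```

View pics/w9.png

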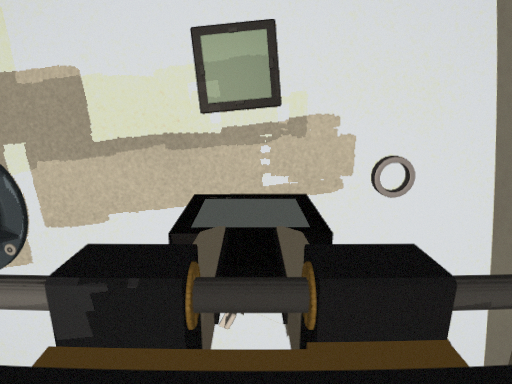

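View pics/w10.png

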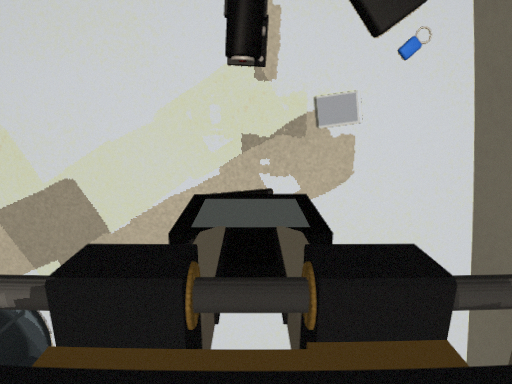

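View pics/w11.png

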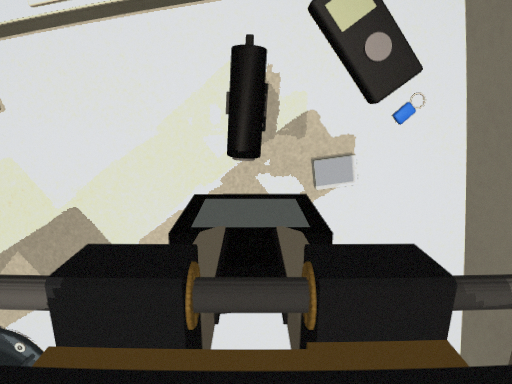

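```bash
python3 -c "
from h import *
L=[]
for t,r in [('w11',(30,170,215,285)),('w10',(0,140,205,275)),('w9',(10,125,180,295))]:
    p=load(t)['p'][r[0]:r[1],r[2]:r[3]]
    p=cv2.convertScaleAbs(p,alpha=2.5)
    p=cv2.resize(p,None,fx=4,fy=4,interpolation=cv2.INTER_CUBIC)
    L.append(p if p.shape[0]==560 else np.vstack([p[:,:240*2],np.zeros((100,460,3),np.uint8)]))
cv2.imwrite('pics/z11.png',np.hstack(L[:2]));cv2.imwrite('pics/z9.png',L[2])
a=load('w11')
for t,rows in [('w11',range(50,152,10)),('w10',range(5,56,10))]:
    g=cv2.GaussianBlur(load(t)['p'].max(2),(3,3),0)
    for v in rows:
        r=g[v].astype(int); u=250
        i=248
        l=i
        while r[l]<70:l-=1
        q=i
        while r[q]<70:q+=1
        print(t,v,l,q,r[l],r[q])
"
```

```text
w11 50 231 266 109 93
w11 60 231 266 80 125
w11 70 230 265 111 105
w11 80 230 265 90 108
w11 90 229 267 119 75
w11 100 227 266 81 75
w11 110 226 266 103 99
w11 120 228 266 96 126
w11 130 227 265 170 109
w11 140 227 261 117 84
w11 150 227 260 84 82
w10 5 224 267 119 113
w10 15 224 268 101 110
w10 25 226 267 114 70
w10 35 226 267 88 100
w10 45 225 266 119 80
w10 55 225 266 126 109
```

View pics/z11.png

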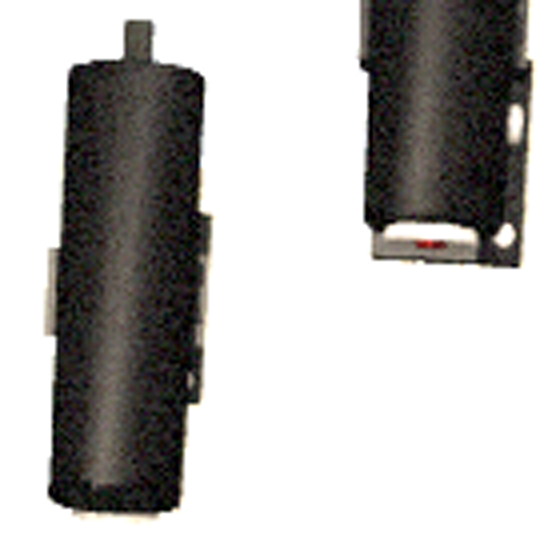

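View pics/z9.png

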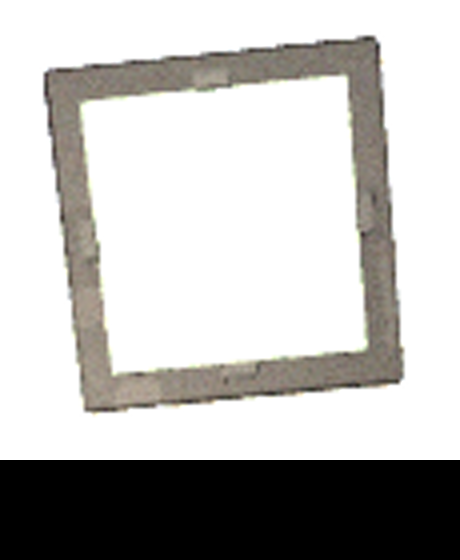

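```bash
python3 -c "
from h import *
a,b,c=load('w11'),load('w10'),load('w9')
P=[plane(a,q,.2) for q in [(248.3,50),(247.5,80),(243.5,150)]]
A=plane(b,(242,60.8),.2)
print(np.array(P),A)
for d in [P[2]-P[0]]: print(np.degrees(np.arctan2(d[1],d[0])))
Q=[plane(b,q,.2) for q in [(246,25-20),(245.5,55)]];print(np.array(Q))
d=A-P[0];print('A-P0',np.degrees(np.arctan2(d[1],d[0])))
f=lambda x,y:(180+x/4-.5,10+y/4-.5)
for C,z in [([(48,72),(377,38),(401,380),(87,411)],.012),([(80,101),(349,75),(368,349),(110,374)],.015)]:
    W=np.array([plane(c,f(*q),z) for q in C]);print(W.mean(0))
    for i in range(4):
        d=W[(i+1)%4]-W[i];print(np.linalg.norm(d),np.degrees(np.arctan2(d[1],d[0]))%90)
t=load('top0');s=load('scene0')
print(proj(t,A),proj(s,A))
"
```

```text
[[0.60063857 0.51673455 0.2       ]
 [0.59570248 0.48813334 0.2       ]
 [0.5812339  0.41784222 0.2       ]] [0.57904473 0.40825399 0.2       ]
-101.10154260722872
[[0.5906038  0.45952071 0.2       ]
 [0.58335663 0.41326354 0.2       ]]
A-P0 -101.25798557929987
[0.53113979 0.16509259 0.012     ]
0.1248722563149587 87.24008062393061
0.12612415636824875 86.98818356502952
0.12511677012851172 87.31595996208208
0.12629116197935372 86.87763380418234
[0.5307452 0.1654032 0.015    ]
0.1018936909750715 86.91149432390827
0.1004600384120239 86.67550276532313
0.10165771164697099 87.17942661715651
0.10093472121154273 86.81119826600496
[123.00077016 193.5923153 ] [344.57746321 110.0552113 ]
```

```bash
python3 -m creep '[[[-1,0,0,0,0.52],[-1,-0.5,0,0,0],[-1,-0.9,0,0,0],[-1,-1,0,0,0],[-1,-1,0,0,0],[-1,-1,0,0,0],[-1,-1,0,0.3,0],[-1,-1,0,0.8,0]]]' 40
python3 -m creep '[[[-1,-1,0,0.8,0],[-1,-0.9,0,0.9,0],[-1,-0.5,0,0.9,0],[-1,0,0,0.8,0],[-1,0,0,0.6,0],[-1,0,0,0.5,0],[-1,0,0,0,0],[-1,0,0,0,0]]]' 40
```

```text
t: 18.1
position: [0.5213, 0.0748, 0.34]
ee_rot: [179.7, -0.1, 78.8]
ft_force: [1.8, -0.4, -3.0]
gripper_width: 0.0236
t: 19.1
position: [0.4991, -0.0391, 0.1166]
ee_rot: [179.9, -0.0, 78.8]
ft_force: [0.1, -0.3, -2.1]
gripper_width: 0.0241
```

```bash
python3 -m creep '[[[-1,0,0,0.3,0],[-1,0,0,0.1,0],[-1,0,0,0,0]]]' 8
python3 -m creep '[[[-1,0,0,0.04,0],[-1,0,0,0,0]]]' 8
```

```text
t: 19.48
position: [0.4985, -0.0387, 0.0951]
ee_rot: [-180.0, 0.0, 78.8]
ft_force: [-0.3, -0.3, -2.9]
gripper_width: 0.0241
t: 19.73
position: [0.4989, -0.0387, 0.0938]
ee_rot: [180.0, -0.0, 78.8]
ft_force: [-2.8, 1.2, 4.6]
gripper_width: 0.0236
```

```bash
python3 -m creep '[[[-1,0.2,0,0,0],[-1,0.2,0.0,0.016,0],[-1,0.2,0,0.036,0],[-1,0.19,0,0.05,0],[-1,0,0,0,0]]]' 6
python3 -c "
from h import *
snap('scene','s12');snap('wrist','w12')
p=load('s12')['p'];cv2.imwrite('pics/s12z.png',cv2.resize(p[130:280,150:330],None,fx=4,fy=4,interpolation=cv2.INTER_CUBIC))"
```

```text
t: 20.35
position: [0.5065, 0.0009, 0.0881]
ee_rot: [180.0, -0.0, 78.9]
ft_force: [0.3, 0.9, 1.6]
gripper_width: 0.0239
```

View pics/s12z.png

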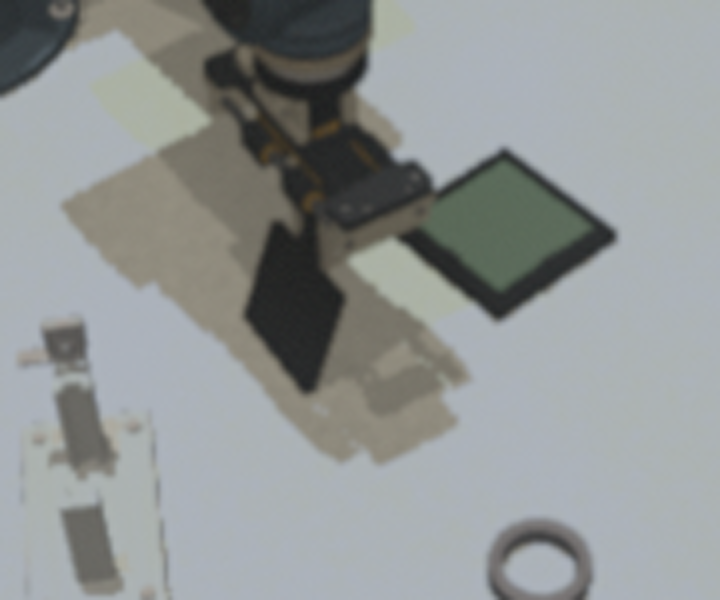

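View pics/w12.png

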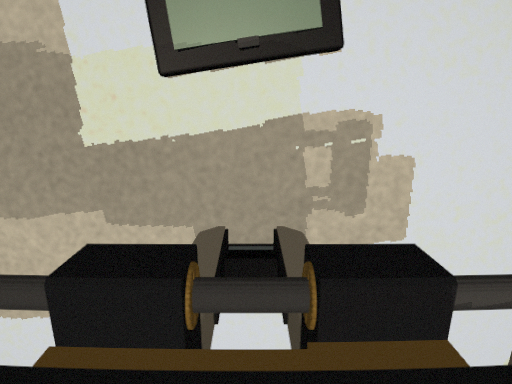

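```bash
python3 -m creep '[[[-1,0.19,0,0.068,0],[-1,0.178,0.0,0.084,0],[-1,0.172,0,0.098,0],[-1,0.164,0,0.116,0],[-1,0.15,0,0.1,0],[-1,0,0,0,0],[-1,0,0,0,0]]]' 6
python3 -m creep '[[[-1,0,0,0,0],[-1,0,0,0,0]]]' 60
python3 -c "
from h import *
snap('scene','s13')"
python3 -m creep '[[[-1,0,0,-0.3,0],[-1,0,0,-0.8,0],[-1,0,0,-0.9,0],[-1,0,0,-0.8,0],[-1,0,0,-0.5,0],[-1,0,0,0,0],[-1,0,0,0,0]]]' 60
python3 -c "
from h import *
snap('scene','s14');snap('top','t14');snap('wrist','w14')
p=load('s14')['p'];cv2.imwrite('pics/s14z.png',cv2.resize(p[90:260,150:330],None,fx=3.5,fy=3.5,interpolation=cv2.INTER_CUBIC))"
```

```text
t: 21.32
position: [0.5144, 0.042, 0.0649]
ee_rot: [-180.0, -0.0, 78.8]
ft_force: [-0.3, 0.2, -0.9]
gripper_width: 0.0238
t: 21.58
position: [0.5145, 0.0418, 0.065]
ee_rot: [-180.0, -0.0, 78.8]
ft_force: [-1.0, 0.3, -1.6]
gripper_width: 0.0234
t: 22.5
position: [0.514, 0.0419, 0.2291]
ee_rot: [-179.9, 0.0, 78.8]
ft_force: [0.3, -1.0, -2.4]
gripper_width: 0.0231
```

View pics/s14z.png

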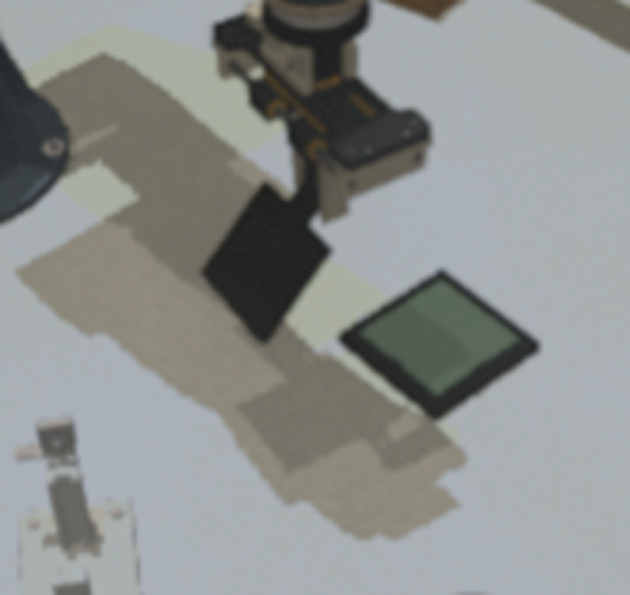

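View pics/w14.png

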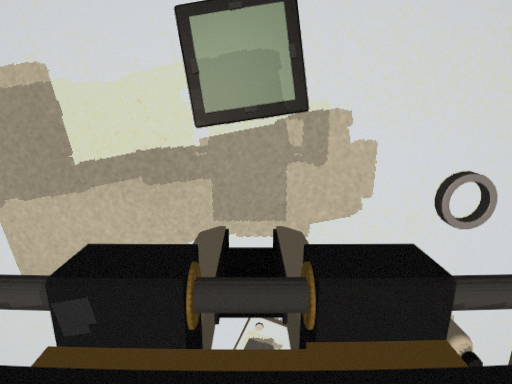

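View pics/t14.png

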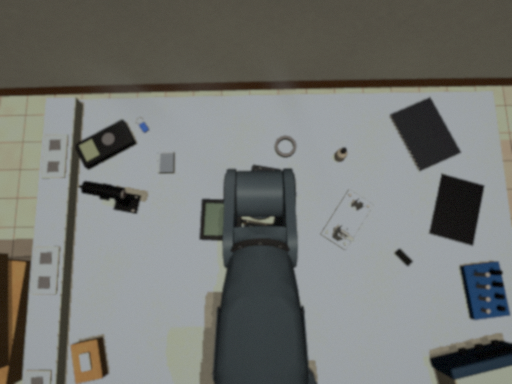

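```bash
python3 -m creep '[[[-1,0.4,-0.02,-0.056,0],[-1,0.7,-0.04,0,0],[-1,0.9,-0.04,0,0],[-1,0.8,-0.04,0,0],[-1,0.5,0,0,0],[-1,0.1,0,0,0],[-1,0,0,0,0],[-1,0,0,0,0]]]' 60
python3 -c "
from h import *
snap('scene','s15');snap('top','t15');snap('wrist','w15')
L=[]
for t,(y,x) in [('s13',(150,190)),('s14',(120,190)),('s15',(85,220))]:
    p=load(t)['p'][y:y+100,x:x+65]
    L.append(cv2.resize(cv2.convertScaleAbs(p,alpha=1.6),None,fx=4,fy=4,interpolation=cv2.INTER_CUBIC))
cv2.imwrite('pics/z15.png',np.hstack(L))
for t in ['t15']: cv2.imwrite('pics/t15z.png',cv2.resize(load(t)['p'][150:270,170:290],None,fx=4,fy=4))
"
```

```text
t: 23.65
position: [0.5406, 0.2092, 0.2326]
ee_rot: [-180.0, 0.0, 78.8]
ft_force: [-0.2, 0.4, -2.2]
gripper_width: 0.0231
```

View pics/z15.png

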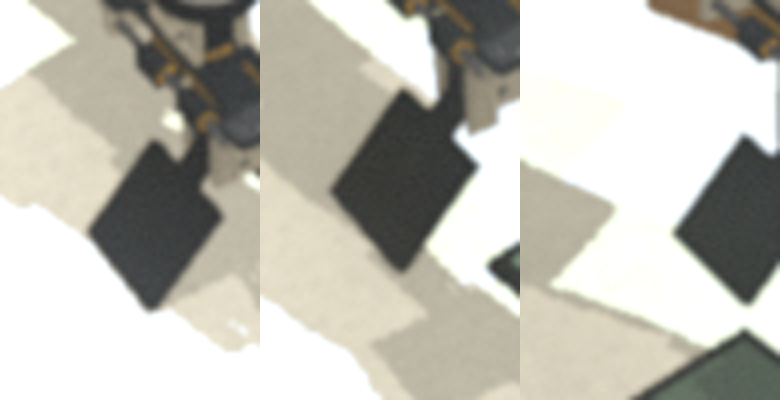

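View pics/t15z.png

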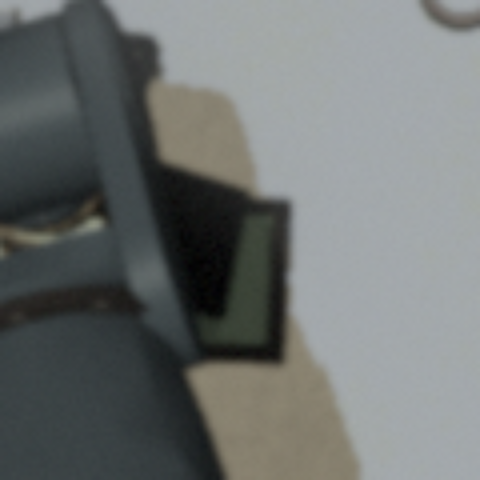

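View pics/w15.png

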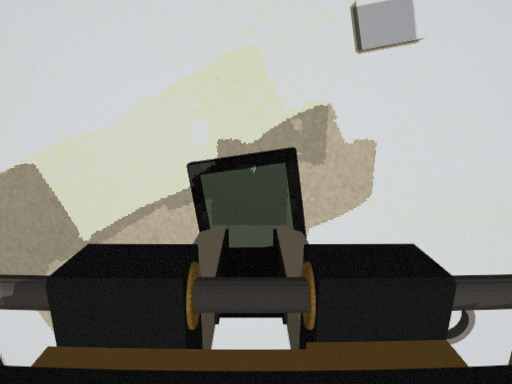

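```bash
python3 -c "
from h import *
p=load('s15')['p'][85:185,235:320]
a=cv2.resize(cv2.convertScaleAbs(p,alpha=1.6),None,fx=5,fy=5,interpolation=cv2.INTER_CUBIC)
q=load('t15')['p'][185:240,205:250]
b=cv2.resize(cv2.convertScaleAbs(q,alpha=1.8),(360,440),interpolation=cv2.INTER_CUBIC)
o=np.zeros((500,785,3),np.uint8);o[:500,:425]=a;o[:440,425:]=b
cv2.imwrite('pics/z16.png',o)
def lines(t,box,thr=62):
    pass
"
```

```text
(no output)
```

View pics/z16.png

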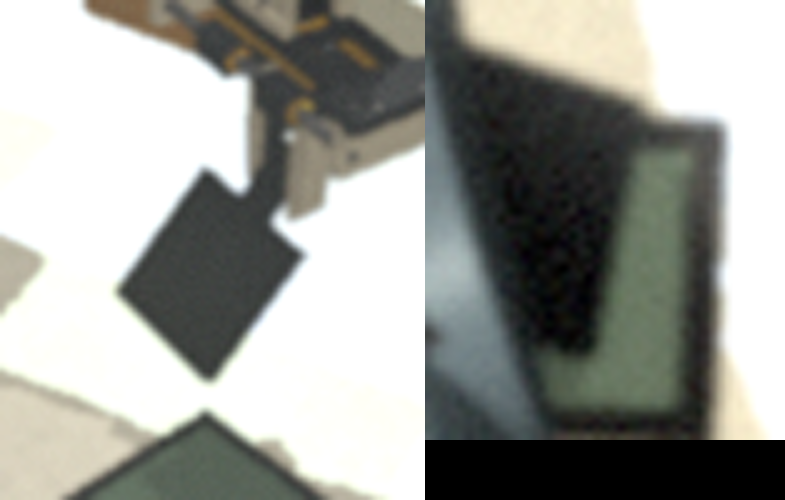

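```bash
cat > m.py <<'E'
from h import *
def meas(t,Lc,Tc,yaw=78.8,off=-.045):
    c=load(t);y=np.radians(yaw);h=np.array([np.cos(y),np.sin(y),0]);n=np.array([np.sin(y),-np.cos(y),0])
    p0=c['s']['position']+off*n
    X=[]
    for uv in (Lc,Tc):
        o,d=ray(c,uv);X.append(o+d*(n@(p0-o))/(n@d))
    L,T=X;d=T-L
    print(t,'L',L.round(4),'T',T.round(4),'len',np.linalg.norm(d).round(4),'ang',np.degrees(np.arctan2(d@h,d[2])).round(2))
    return L,T
if __name__=='__main__':
    f=lambda x,y:(235+x/5-.4,85+y/5-.4)
    L,T=meas('s15',f(117,292),f(207,168))
    g=lambda x,y,X,Y:(X+x/4-.4,Y+y/4-.4)
    meas('s13',g(89,232,190,150),g(156,141,190,150))
    meas('s14',g(330-260,190,190,120),g(402-260,89,190,120))
    print(tri((load('s15'),f(117,292)),(load('t15'),(226.5,228.7))))
    b=tri((load('s15'),f(210,381)),(load('t15'),(231.5,197.6)));print('bot',b)
    for q in [(207,168),(117,292),(210,381),(306,253)]: print(plane(load('s15'),f(*q),.2))
E
python3 m.py
```

```text
s15 L [0.4803 0.1366 0.1711] T [0.4922 0.1964 0.2349] len 0.0883 ang 43.67
s13 L [ 0.4542 -0.0308  0.0022] T [0.4662 0.0294 0.0651] len 0.0879 ang 44.34
s14 L [ 0.4534 -0.0325  0.1698] T [0.4651 0.0268 0.2319] len 0.0866 ang 44.25
(array([0.48311509, 0.13231599, 0.17509211]), [0.00105983615052669, 0.0010598361505267785])
bot (array([0.56906264, 0.11905362, 0.17088598]), [0.001467517724964985, 0.0014675177249648447])
[0.46165058 0.22988865 0.2       ]
[0.50418739 0.11276379 0.2       ]
[0.59082163 0.09697107 0.2       ]
[0.55523679 0.21332113 0.2       ]
```

```bash
cat > e.py <<'E'
from m import *
from scipy.ndimage import map_coordinates
def edge(t,A,B,lo=.15,hi=.85,w=4):
    A,B=np.array(A,float),np.array(B,float);g=load(t)['p'].astype(float).mean(2);d=(B-A)/np.linalg.norm(B-A);n=np.array([-d[1],d[0]])
    P=[]
    for s in np.linspace(lo,hi,25):
        c=A+s*(B-A);k=np.linspace(-w,w,81);q=c+k[:,None]*n
        v=map_coordinates(g,[q[:,1],q[:,0]],order=1);gr=np.abs(np.gradient(v));gr[gr<gr.max()*.4]=0
        P.append(c+n*(gr*k).sum()/gr.sum())
    vx,vy,x,y=cv2.fitLine(np.array(P,np.float32),cv2.DIST_HUBER,0,.01,.01).ravel()
    dv=np.array([vx,vy]);o=np.array([x,y])
    if dv@d<0: dv=-dv
    L=np.linalg.norm(B-A)
    return o-dv*L*.3,o+dv*L*.3
f=lambda x,y:(235+x/5-.4,85+y/5-.4);g=lambda x,y,X,Y:(X+x/4-.4,Y+y/4-.4)
for t,L,T in [('s15',f(117,292),f(207,168)),('s13',g(89,232,190,150),g(156,141,190,150)),('s14',g(70,190,190,120),g(142,89,190,120))]:
    for w in (3,4): 
        a,b=edge(t,L,T,w=w);meas(t,a,b)
a,b=edge('s15',f(117,292),f(207,168));
for yaw in (77.8,79.8): meas('s15',a,b,yaw)
E
python3 e.py
```

```text
s15 L [0.4828 0.1487 0.1876] T [0.4898 0.1843 0.2261] len 0.0529 ang 43.26
s15 L [0.4825 0.1472 0.1858] T [0.4895 0.1827 0.2245] len 0.0529 ang 43.06
s13 L [ 0.4568 -0.0177  0.0217] T [0.4637 0.0172 0.061 ] len 0.053 ang 42.19
s13 L [ 0.4566 -0.0188  0.0205] T [0.4636 0.0162 0.0597] len 0.053 ang 42.31
s14 L [ 0.4555 -0.0219  0.1823] T [0.4624 0.0132 0.2202] len 0.0521 ang 43.26
s14 L [ 0.4564 -0.0174  0.187 ] T [0.4633 0.0175 0.2251] len 0.052 ang 43.01
s15 L [0.4814 0.1483 0.1845] T [0.4889 0.1833 0.2239] len 0.0532 ang 42.26
s15 L [0.4835 0.1461 0.1871] T [0.49   0.1821 0.2251] len 0.0527 ang 43.89
```

```bash
cat > e2.py <<'E'
from e import *
print('----')
t=lambda x,y:(205+(x-425)/8-.45,185+y/8-.45)
a,b=edge('t15',t(600,352),t(640,103),w=3)
P,Q=[plane(load('t15'),u,.174) for u in (a,b)];d=Q-P
print('bottom edge top view',a,b,P,Q,np.degrees(np.arctan2(d[1],d[0])),'expect -11.2')
# scene bottom edge: with z=.174 level
a,b=edge('s15',f(117,292),f(210,381),w=3)
for z in (.170,.174):
    P,Q=[plane(load('s15'),u,z) for u in (a,b)];d=Q-P
    print('bottom edge scene',P,Q,np.degrees(np.arctan2(d[1],d[0])))
# hanging: s8, left edge? print crop
p=load('s8')['p'][185:240,145:180];cv2.imwrite('pics/z8.png',cv2.resize(cv2.convertScaleAbs(p,alpha=1.8),None,fx=9,fy=9,interpolation=cv2.INTER_CUBIC))
E
python3 e2.py | sed -n '/----/,$p'
```

```text
----
bottom edge top view [226.84451526 221.46873877] [230.98382337 203.01279809] [0.5021433  0.13059476 0.174     ] [0.55256081 0.11916377 0.174     ] -12.774509018773497 expect -11.2
bottom edge scene [0.49698683 0.13284856 0.17      ] [0.55105243 0.12181219 0.17      ] -11.53724335727442
bottom edge scene [0.50020405 0.12957946 0.174     ] [0.55402362 0.1185933  0.174     ] -11.537243357274356
```

View pics/z8.png

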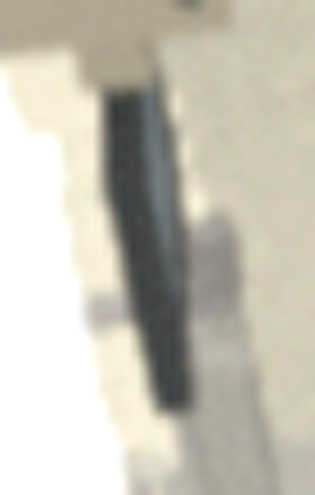

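```bash
cat > e3.py <<'E'
from e import *
print('----')
for w in (2.5,3.5):
    a,b=edge('s15',f(210,381),f(306,253),w=w);meas('s15',a,b,78.5,.045)
    a,b=edge('s15',f(117,292),f(207,168),w=w);meas('s15',a,b,78.5)
g=lambda x,y,X,Y:(X+x/4-.4,Y+y/4-.4)
a,b=edge('s14',g(402-260,272,190,120),g(477-260,168,190,120),w=3);meas('s14',a,b,78.5,.045)
a,b=edge('s13',g(152,312,190,150),g(223,216,190,150),w=3);meas('s13',a,b,78.5,.045)
# reprojection check of plate stand corners, wrist vs scene0
c=load('w9');s=load('scene0');F=lambda x,y:(180+x/4-.5,10+y/4-.5)
for q in [(48,72),(377,38),(401,380),(87,411)]:
    X=plane(c,F(*q),.012);print(X.round(4),proj(s,X).round(1))
p=s['p'][160:215,240:310];cv2.imwrite('pics/z17.png',cv2.resize(p,None,fx=8,fy=8,interpolation=cv2.INTER_CUBIC))
E
python3 e3.py | sed -n '/----/,$p'
```

```text
----
s15 L [0.5717 0.1363 0.1828] T [0.5789 0.1717 0.2222] len 0.0534 ang 42.57
s15 L [0.4817 0.1455 0.1831] T [0.4889 0.1808 0.222 ] len 0.0531 ang 42.76
s15 L [0.5717 0.1363 0.1828] T [0.5789 0.1718 0.2221] len 0.0534 ang 42.57
s15 L [0.4824 0.149  0.1872] T [0.4896 0.1845 0.2259] len 0.0529 ang 43.04
s14 L [ 0.5453 -0.0297  0.1797] T [0.5522 0.0042 0.219 ] len 0.0523 ang 41.38
s13 L [ 0.5457 -0.0307  0.0139] T [0.5529 0.005  0.0543] len 0.0545 ang 42.02
[0.4722 0.2311 0.012 ] [276.8 165.9]
[0.5969 0.2251 0.012 ] [304.6 186.6]
[0.5903 0.0991 0.012 ] [274.9 206.9]
[0.4653 0.105  0.012 ] [247.2 184.4]
```

View pics/z17.png

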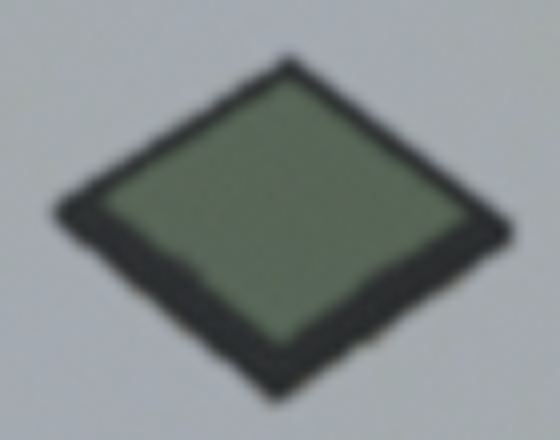

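```bash
cat > e4.py <<'E'
from e import *
print('----')
k=np.array([1.,-1.3])
for y in (77.5,78.5):
  for A,B,o in [(f(117,292),f(207,168),-.045),(f(210,381),f(306,253),.045)]:
    a,b=edge('s15',A,B,w=3);meas('s15',a+k,b+k,y,o)
meas('s15',np.array(f(117,292))+k,np.array(f(207,168))+k,78.5)
for q in [(117,292),(207,168)]: print(np.array(f(*q)))
# predicted image of L,T for given tilt, kinematic model
c=load('s15');y=np.radians(78.5);h=np.array([np.cos(y),np.sin(y),0]);n=np.array([np.sin(y),-np.cos(y),0]);u=np.array([0,0,1.])
for th in (41,43,45,47):
    r=np.radians(th);z=h*np.sin(r)+u*np.cos(r);x=h*np.cos(r)-u*np.sin(r)
    G=c['s']['position']+.019*u
    Lp=G-.1136*z-.005*x-.045*n;Tp=Lp+.09*z;R=proj(c,Tp)-proj(c,Lp)
    B=G-.1136*z-.005*x+.045*n
    print(th,proj(c,Lp).round(1),proj(c,Tp).round(1),np.degrees(np.arctan2(-R[1],R[0])).round(2), 'top',proj(load('t15'),Lp).round(1),proj(load('t15'),B).round(1))
a,b=edge('s15',f(117,292),f(207,168),w=3);R=b-a;print(np.degrees(np.arctan2(-R[1],R[0])))
E
python3 e4.py | sed -n '/----/,$p'
```

```text
----
s15 L [0.4821 0.1534 0.1893] T [0.4899 0.1882 0.2286] len 0.0531 ang 42.22
s15 L [0.5715 0.1405 0.1849] T [0.5792 0.1753 0.2249] len 0.0536 ang 41.69
s15 L [0.4831 0.1524 0.1905] T [0.4903 0.1877 0.2292] len 0.0529 ang 43.01
s15 L [0.5723 0.1395 0.1861] T [0.5795 0.1749 0.2253] len 0.0533 ang 42.57
s15 L [0.4807 0.1403 0.1739] T [0.4927 0.1997 0.238 ] len 0.0882 ang 43.42
[258. 143.]
[276.  118.2]
41 [259.3 142.8] [276.9 117.2] 55.59 top [223.  229.6] [229.5 197.4]
43 [258.5 142.4] [276.7 117.1] 54.3 top [224.  229.6] [230.5 197.4]
45 [257.7 142. ] [276.6 116.9] 53.02 top [224.9 229.7] [231.4 197.4]
47 [257.  141.5] [276.5 116.8] 51.74 top [225.7 229.8] [232.2 197.4]
54.31100476321506
```

```bash
python3 -m creep '[[[-1,0,0,0,1],[-1,0,0,0,1],[-1,0,0,0,1],[-1,0,0,0,1],[-1,0,0,0,1],[-1,0,0,0,0.6],[-1,0,0,0,0],[-1,0,0,0,0]]]' 60
python3 -c "
from h import *
snap('scene','s16');snap('top','t16')
L=[]
for t,y,x in [('s16',85,235),('t16',150,170)]:
    p=load(t)['p'][y:y+100,x:x+80]
    L.append(cv2.resize(cv2.convertScaleAbs(p,alpha=1.6),None,fx=5,fy=5,interpolation=cv2.INTER_CUBIC))
cv2.imwrite('pics/z18.png',np.hstack(L))
"
```

```text
t: 24.8
position: [0.5407, 0.2099, 0.2328]
ee_rot: [180.0, -0.0, 45.3]
ft_force: [0.8, -0.7, -1.9]
gripper_width: 0.0231
```

View pics/z18.png

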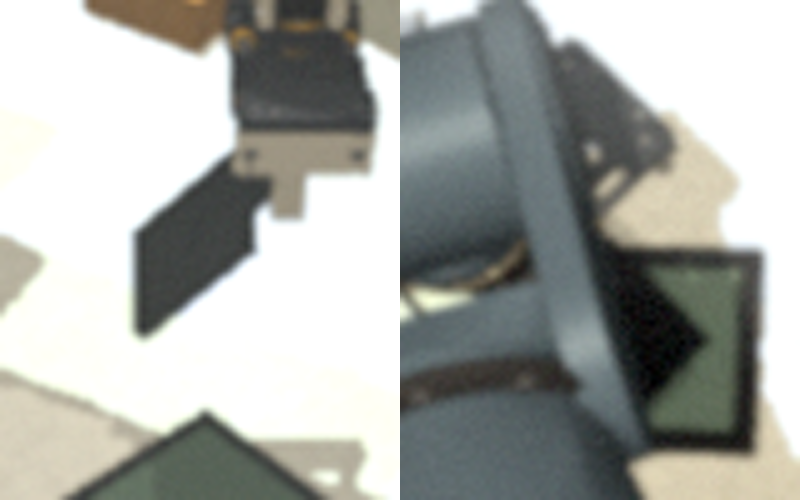

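```bash
cat > e5.py <<'E'
from e import *
print('----')
for y in (44.3,45.3):
  for A,B,o in [(f(135,232),f(228,158),-.045),(f(145,338),f(252,254),.045)]:
    a,b=edge('s16',A,B,w=3,lo=.1,hi=.9);meas('s16',a,b,y,o);R=b-a
    print(np.degrees(np.arctan2(-R[1],R[0])))
E
python3 e5.py | sed -n '/----/,$p'
```

```text
----
s16 L [0.4568 0.1909 0.184 ] T [0.4791 0.2126 0.2184] len 0.0464 ang 42.15
39.927052400930606
s16 L [0.5249 0.1316 0.1796] T [0.5496 0.1557 0.2176] len 0.0513 ang 42.25
38.52965465737402
s16 L [0.4577 0.19   0.185 ] T [0.4796 0.2121 0.219 ] len 0.046 ang 42.52
39.927052400930606
s16 L [0.5257 0.1308 0.1806] T [0.55   0.1553 0.218 ] len 0.0509 ang 42.67
38.52965465737402
```

```bash
cat > e6.py <<'E'
from e import *
print('----')
c=load('w9');F=lambda x,y:(180+x/4-.5,10+y/4-.5)
W=[plane(c,F(*q),.012) for q in [(48,72),(377,38),(401,380),(87,411)]]
for t in ('top0','scene0'):
    U=[proj(load(t),X) for X in W];print(t,'pred',np.round(U,1).tolist())
    O=[]
    for i in range(4):
        try:O.append(edge(t,U[i],U[(i+1)%4],w=4))
        except Exception as ex:print(ex)
    def X(l,m):
        a=np.cross([*l[0],1],[*l[1],1]);b=np.cross([*m[0],1],[*m[1],1]);x=np.cross(a,b);return x[:2]/x[2]
    print('obs',[X(O[i-1],O[i]).round(1).tolist() for i in range(4)])
E
python3 e6.py | sed -n '/----/,$p'
```

```text
----
top0 pred [[198.9, 237.8], [201.2, 198.1], [241.1, 199.5], [239.6, 239.4]]
obs [[199.5, 237.9], [202.2, 198.7], [241.6, 200.2], [239.9, 239.7]]
scene0 pred [[276.8, 165.9], [304.6, 186.6], [274.9, 206.9], [247.2, 184.4]]
obs [[275.8, 166.4], [305.1, 188.5], [274.2, 210.2], [244.7, 185.9]]
```

```bash
cat > e7.py <<'E'
from e import *
print('----')
c=load('scene0')
U=[(275.8,166.4),(305.1,188.5),(274.2,210.2),(244.7,185.9)]
for i in (0,1,2,3):
    for z in (.012,0):
        a,b=edge('scene0',U[i],U[(i+1)%4],w=2.5);P,Q=plane(c,a,z),plane(c,b,z);d=Q-P
        print(i,z,np.degrees(np.arctan2(d[1],d[0]))%90)
# inner plate edges z=.015
p=[(240+x/8-.45,160+y/8-.45) for x,y in [(289,72),(468,213),(281,346),(98,203)]]
for i in range(4):
    a,b=edge('scene0',p[i],p[(i+1)%4],w=2);P,Q=plane(c,a,.015),plane(c,b,.015);d=Q-P
    print('in',i,np.degrees(np.arctan2(d[1],d[0]))%90)
W=[plane(c,q,.015) for q in p];print(np.mean(W,0),[np.linalg.norm(W[i]-W[i-1]).round(4) for i in range(4)])
E
python3 e7.py | sed -n '/----/,$p'
python3 -c "
from h import *
p=load('scene0')['p'][75:170,330:385];q=load('s5')['p'][195:290,140:200]
cv2.imwrite('pics/z19.png',np.hstack([cv2.resize(x,None,fx=6,fy=6,interpolation=cv2.INTER_CUBIC) for x in (p,q)]))"
```

```text
----
0 0.012 86.82015066188876
0 0 86.82015066188875
1 0.012 87.07931499057328
1 0 87.07931499057324
2 0.012 87.32325809042533
2 0 87.32325809042536
3 0.012 87.40872452455633
3 0 87.40872452455632
in 0 86.33049378428892
in 1 87.14316105445678
in 2 87.15050584081843
in 3 0.3046835157139327
[0.5307226  0.16171186 0.015     ] [np.float64(0.1055), np.float64(0.1031), np.float64(0.1013), np.float64(0.1012)]
```

View pics/z19.png

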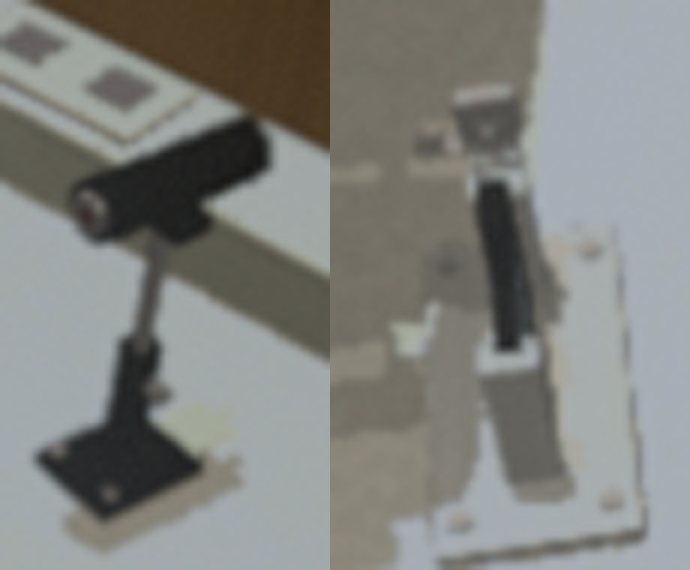

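```bash
python3 -m creep '[[[-1,0,0,0,-1],[-1,0,0,0,-1],[-1,0,0,0,-1],[-1,0,0,0,-1],[-1,0,0,0,-1],[-1,-0.5,0,0,-0.6],[-1,-0.9,0,0,0],[-1,-1,0,0.3,0]]]' 60
python3 -m creep '[[[-1,-0.9,0,0.6,0],[-1,-0.2,0,0.9,0],[-1,0,0,0.7,0],[-1,0,0,0.4,0],[-1,0,0,0.2,0],[-1,0,0,0.1,0],[-1,0,0,0,0],[-1,0,0,0,0]]]' 60
```

```text
t: 25.9
position: [0.5161, 0.0918, 0.2184]
ee_rot: [179.9, -0.0, 78.9]
ft_force: [0.0, 0.5, -3.2]
gripper_width: 0.0234
t: 26.9
position: [0.5056, 0.0388, 0.0734]
ee_rot: [179.9, -0.0, 78.8]
ft_force: [-0.7, 0.1, -1.1]
gripper_width: 0.0232
```

```bash
python3 -m creep '[[[-1,0,0,0.1,0],[-1,0,0,0.05,0],[-1,0,0,0,0]]]' 60
python3 -m creep '[[[-1,0,0,0.02,0],[-1,0,0,0,0]]]' 60
```

```text
t: 27.28
position: [0.5051, 0.0388, 0.0651]
ee_rot: [-180.0, 0.0, 78.8]
ft_force: [0.5, 0.4, -1.5]
gripper_width: 0.0232
t: 27.52
position: [0.5054, 0.0389, 0.0645]
ee_rot: [180.0, -0.0, 78.8]
ft_force: [-0.2, 2.8, 1.9]
gripper_width: 0.0236
```

```bash
python3 -m creep '[[[-1,0,0,0,0],[-1,0.03,0,0.02,0],[-1,0.02,0,0.016,0],[-1,0,0,0,0],[-1,0,0,0,0]]]' 6
python3 -m creep '[[[-1,0,0,0,0],[-1,0,0,0,0]]]' 60
python3 -m creep '[[[-1,0,0,-0.3,0],[-1,0.1,0.18,-0.8,0],[-1,0.5,0,-1,0],[-1,0.8,0,-0.9,0],[-1,0.9,0,-0.4,0],[-1,0.8,0,0,0],[-1,0.35,0,0,0],[-1,0,0,0,0]]]' 60
python3 -m creep '[[[-1,0,0,0,0],[-1,0,0,0,0]]]' 60
python3 -c "
from h import *
snap('scene','s17');snap('top','t17')
L=[]
for t,y,x in [('s17',85,235),('t17',150,170)]:
    p=load(t)['p'][y:y+100,x:x+80]
    L.append(cv2.resize(cv2.convertScaleAbs(p,alpha=1.6),None,fx=5,fy=5,interpolation=cv2.INTER_CUBIC))
cv2.imwrite('pics/z20.png',np.hstack(L))
"
```

```text
t: 28.15
position: [0.5057, 0.0412, 0.0624]
ee_rot: [180.0, 0.0, 78.8]
ft_force: [0.1, 0.2, -0.2]
gripper_width: 0.0243
t: 28.4
position: [0.5057, 0.0411, 0.0624]
ee_rot: [-180.0, 0.0, 78.8]
ft_force: [0.9, 0.2, 0.5]
gripper_width: 0.0234
t: 29.4
position: [0.5476, 0.2089, 0.2323]
ee_rot: [-180.0, 0.0, 78.9]
ft_force: [-0.1, 0.3, -2.8]
gripper_width: 0.0234
t: 29.65
position: [0.5479, 0.2076, 0.2325]
ee_rot: [-180.0, 0.0, 78.8]
ft_force: [0.0, 0.3, -2.8]
gripper_width: 0.0238
```

View pics/z20.png

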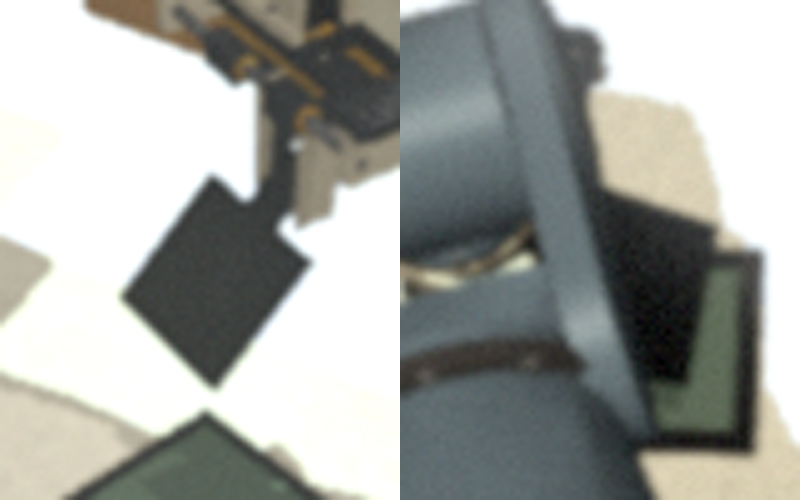

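```bash
cat > e8.py <<'E'
from e import *
print('----')
t='s17'
for y in (78.0,78.8):
  for A,B,o in [(f(122,296),f(212,176),-.045),(f(215,387),f(311,262),.045)]:
    a,b=edge(t,A,B,w=3);meas(t,a,b,y,o)
meas(t,f(122,296),f(212,176),78.5)
a,b=edge(t,f(122,296),f(215,387),w=3)
P,Q=[plane(load(t),u,.174) for u in (a,b)];d=Q-P
print('bottom edge scene',P,Q,np.degrees(np.arctan2(d[1],d[0])))
q=lambda x,y:(170+(x-400)/5-.4,150+y/5-.4)
a,b=edge('t17',q(688,383),q(712,230),w=3)
k=np.array([.6,.4])
P,Q=[plane(load('t17'),u-k,.1737) for u in (a,b)];d=Q-P
print('top',P,Q,np.degrees(np.arctan2(d[1],d[0])))
M=(P+Q)/2;h=np.array([.196,.981,0]);print('h offset',(M-load('t17')['s']['position'])@h)
# large-x corner
print(plane(load('t17'),np.array(q(714,230))-k,.1737))
E
python3 e8.py | sed -n '/----/,$p'
```

```text
----
s17 L [0.4887 0.1453 0.1869] T [0.4961 0.1803 0.2241] len 0.0516 ang 43.89
s17 L [0.5786 0.1355 0.186 ] T [0.5861 0.1707 0.224 ] len 0.0523 ang 43.47
s17 L [0.4895 0.1444 0.188 ] T [0.4965 0.1798 0.2247] len 0.0515 ang 44.56
s17 L [0.5793 0.1347 0.1871] T [0.5864 0.1703 0.2244] len 0.0521 ang 44.22
s17 L [0.487  0.134  0.1737] T [0.4991 0.1933 0.2347] len 0.0859 ang 44.75
bottom edge scene [0.51495652 0.12609713 0.174     ] [0.56860044 0.11524455 0.174     ] -11.437013143813907
top [0.51213212 0.12784212 0.1737    ] [0.56212503 0.11778912 0.1737    ] -11.36988412954715
h offset -0.08541871581563781
[0.57426313 0.11685623 0.1737    ]
```

```bash
python3 -m creep '[[[-1,0.036,-0.16,0.018,0],[-1,0,0,0,0],[-1,0,0,0,0],[-1,0,0,0,0]]]' 60
python3 -c "
from h import *
for i in range(3):
    s=st();print(s['position'].round(4),s['ee_rot'].round(2))
    snap('scene','s18')
snap('top','t18');snap('wrist','w18')
print(st()['t'])
cv2.imwrite('pics/s18z.png',cv2.resize(load('s18')['p'][60:310,120:420],None,fx=2.5,fy=2.4))
"
```

```text
t: 30.25
position: [0.5405, 0.212, 0.2316]
ee_rot: [180.0, -0.0, 78.8]
ft_force: [-0.8, -0.2, -1.4]
gripper_width: 0.0236
[0.5405 0.212  0.2316] [180.    -0.    78.83]
[0.5405 0.212  0.2316] [180.    -0.    78.83]
[0.5405 0.212  0.2315] [180.    -0.    78.83]
30.5
```

View pics/s18z.png

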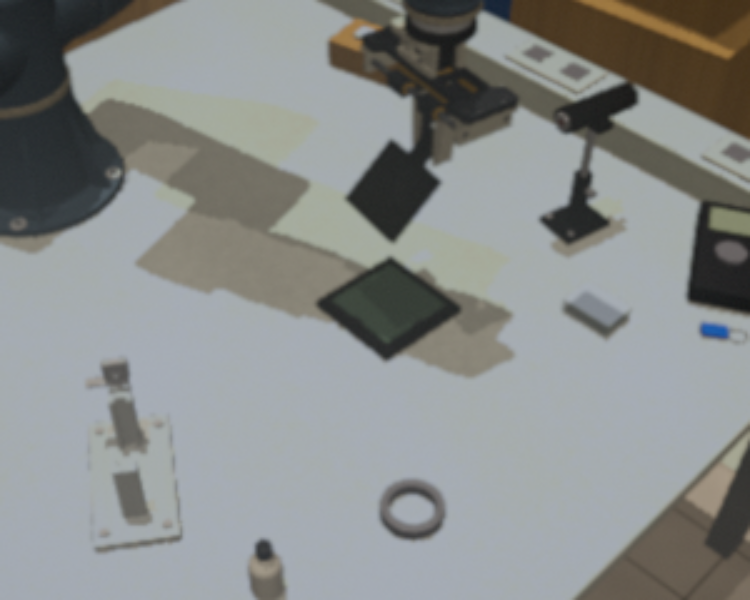

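View pics/t18.png

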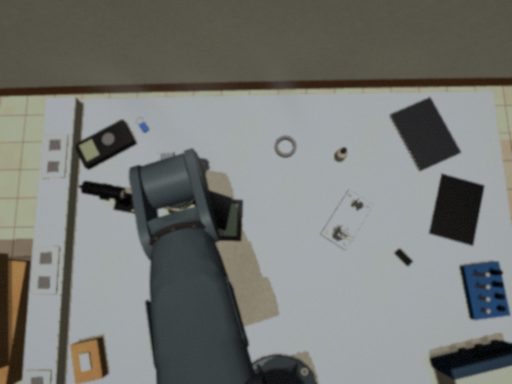

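```bash
python3 -c "
from h import *
print(st()['joint_velocities'].round(2),st()['gripper_width']);print(manip.finish_job())"
```

```text
[ 0.04 -0.08  0.09  0.04 -0.   -0.05] 0.02331345229083702
the job is handed in; nothing more can be done
None
```

The job is handed in. The arm is holding the mirror still in the beam above the plate, gripped at 60 N, at about 30.5 s of the 45 s allowed.

- **Retainer:** I turned the wing about 85° clockwise and left it there. The wrist picture showed its tab lying square, off the mirror's back.
- **Tilting the mirror:** The moves cannot tilt the tool, so I gripped the tab across its width and drew the mirror out. I then leaned it to 45° by resting the frame's bottom edge on bare bench under a light grip. The first lean came out a little short in the scene view, so I set it down and leaned it about 1.5° further.
- **Final position:** The measured tool position is within about 1 mm of the one I worked out. That should put the glass centre near (0.53, 0.165, 0.20).
- **Final angles:** The edges measured about 0.2° off square to the beam, and the tool axis is vertical.
- **Checks that disagreed:** The slope came out at about 44° from the scene camera's edges, 46° from the top camera and 46–47° from the height of the bench contact. I took it as about 45°. The scene camera's positions were also 3–4 mm off from the others.
- **Bench:** In the last pictures the bottle, tape, case and eraser look unmoved.

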